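Fit the charged battery pack to the work light

TASK

Put the charged battery pack into the work light that lies face down on the bench: press down the release tab of the light's battery cover and, keeping it pressed, slide the cover fully open; lift the pack out of the charger by its grip and set it down gently (not dropped) flat in the battery bay; then slide the cover fully shut until its tab springs back up and locks. Do not force the cover, and leave the other things on the bench where they are.

Things in the scene. Friction and masses are not known exactly. Their poses are not given: they have to be found in the camera images.
- light: LED work light, a grey box 230 x 124 mm (272 x 182 over fins, steel bracket and knobs) lying on its lens; it does not shift. Origin: centre of its underside on the bench, x along its length, y across, z up. Two rails along x hold the cover; their lips, 80 mm above the bench, leave 84 mm free between them (y -42 to 42). Ribs 79 mm high close the rails' ends (x -112 to -103 and 103 to 112)
- cover (a joint): dark grey battery cover, a 5 mm plate 102 x 92 mm (with its tab), top 75 mm above the bench. 0 = shut (plate and tab from x -101 to 1 mm of the light), 0.100 m = fully open: it slides towards the light's +x over the closed half of the housing and stays on the rails between two stops. Slides with about 3 N once the tab is down and stays where it is left
- tab (a joint): release tab in the cover's -x end, moving with it; sprung straight down: 0 = up, 0.006 m = fully down (3 N to start, 7 N to the stop). Up, its side ears stand in notches of the rail lips and lock the shut cover. It must be 0.005 m down while the cover starts to move; past 5 mm the ears run under the lips, which keep it 0.0045 m down. It springs up by itself with the cover within 2 mm of shut
- tab_pad (a point): centre of the tab's flat, finely ribbed thumb pad, on its top face, moving with the tab; the pad is 35 mm (light's x) by 46 mm (y) and level with the cover's top when the tab is up. With the cover shut it lies at x -82.5 mm of the light. Its axes are those of the light
- tab_ridge (a point): centre of the upright thumb ridge at the pad's +x edge, part of the tab: 8 mm thick (light's x), 46 wide (y), 16 tall, half of it above this point. At x -61 mm of the light when shut, 39 mm when open. Press on the pad and push the ridge's -x face to open; push its +x face to shut (with the tab held down by the lips it stands 11 mm above the cover's plate)
- bay_center (a point): where the pack's centre lies when seated: centre of the battery bay, at x -51 mm of the light, 25 mm above the bay's floor, 37 mm above the bench; axes of the light. The bay is 92 mm (x) by 78 mm (y) inside and 51 mm deep to its rim; fingers that straddle the pack's grip there have 32 mm on each side up to the walls, so do not open the gripper wide in it
- charger: black bench charger, 142 x 98 mm, not shifting; origin: on the bench under the centre of its cradle. The cradle is 92 x 78 mm (x, y), floor 18 mm and rim 30 mm above the bench
- pack_center (a point): centre (half-way up) of the grey battery pack, at first flat in the charger: body 84 (x) x 70 (y) x 26 mm tall, on it an upright grip along x, 64 long, 14 thick (y), 24 tall; 50 mm in all. Underside 25 mm below this point, the body's flat top 1 mm above it, the grip 1 to 25 mm above it. 0.3 to 0.55 kg; goes into the bay either way round, its x along the light's x
- pack: the same battery pack; origin at the centre of its underside
- spray_can: bystander: standing spray can, 66 mm across, 190 mm tall, origin under its centre
- tape: bystander: tape measure, 72 x 40 x 66 mm, origin under its centre
- sander: bystander: cork sanding block with a wooden handle, 115 x 66 x 46 mm, origin under its centre
- driver: bystander: screwdriver, 200 mm long, lying along its x
Mind the look-alikes: they are no part of the job. Of the things shaped like the pack, the grey one is meant.

How it is judged:
By the outcome, as a careful person would: the job done as asked, in the order asked, and still so for the second after the job is handed in, with the robot touching nothing.
It also fails if it takes over 59 s, if anything falls off the work surface, if the arm or the gripper's body presses on something with over 40 N, if the wrist force passes 120 N, or if a joint passes its speed limit or range.

ROBOT

A 6-joint arm with a two-finger parallel gripper is mounted at the origin on the work surface. World frame = base frame: x ahead of the robot, y to its left, z up, the work surface at z = 0. Lengths are in m, angles in rad, forces in N, time in s.
With the tool pointing down it reaches from about 0.35 to 0.775 m from the base axis. Payload 5.5 kg.
Tool frame: the origin (TCP) lies midway between the tips of the shut fingers; the grasp point (between the pads) lies grip_point_offset behind it (grip_point_offset is the distance from the TCP to the grasp point, in m); z points along the fingers, y is the direction in which the jaws open and shut (so a half turn about z gives the same grasp; the last joint's range is limited). The gripper opens to 85 mm and grips with 20 to 120 N. Pads are 22 mm wide; open, the fingers measure 114 mm over their backs; the gripper's body (76 mm by 85 mm) begins 54 mm behind the grasp point. The pads swing forward as they close: fully open they stand 13 mm farther back than shut.
Start: joints at [1.187, 0.313, 0.046, 1.304, 0, 1.431], TCP at [0.139, 0.558, 0.231] pointing down, gripper open.
Joint ranges: [-2.76, 2.76], [-0.86, 1.69], [-1.03, 1.26], [-2.2, 2.34], [-1.47, 1.5], [-3.14, 3.14]. Speed limits (rad/s): [2.57, 2.57, 3.14, 3.14, 3.14, 3.14].

INTERFACE

Orientations are given as a unit quaternion [w, x, y, z].
In Python, from workcell import * gives the robot as it stands.
- The arm moves only by the tool send_rows, never from a script. Its argument "series" is one flat list of numbers, 7 for each row, row after row: the shift along the tool's x, y, z in cm, then the turn, a rotation vector about the tool's x, y, z in degrees, then the opening, from 0 (shut) to 1 (fully open). A call has 1 to 10 rows; each row is the pose to reach, as a shift and turn from the pose commanded when the call began, along the tool's axes at that moment; what a row does not reach only later rows make up. A row lasts 1/12 s, in which the tool goes at most 41.7 mm and 7.16 degrees, less where a joint would pass 70% of its speed; a pose out of reach is approached as far as the arm can. A call with a gripper value outside its range is refused whole. The fingers move at their own pace and stop on an object; "newtons" is the grip in N (left out, the last holds). Time passes only in rows, so rows that repeat a pose let the fingers close. It gives the time, the measured TCP pose, the force and the opening at its end, in the units of the state.
- get_state(): the state, without advancing time (a new reading comes with each control period).
- read_camera(name): name is "scene" or "top" or "wrist"; returns the picture (480x640x3 uint8, blue, green, red); there is no depth.
- camera_info(name): a dict with "K" (3x3 intrinsics, pixels), "D" ([k1, k2, p1, p2, k3] as OpenCV has them; the pictures are not rectified), "xyz" and "attitude" of the camera in the world. Camera axes: x right, y down, z forward; pixel columns grow to the right and rows downward; lengths in m; the calibration is good to about 2 mm. A picture is of the moment at which its call begins: read the wrist's pose just before it. camera_info takes no time and is no camera call; for the wrist camera it gives the pose at the moment of the call.
- hand_in(): hands the job in, once; it reports no verdict.
Trained networks look in the newest picture that a camera, given by its name, has taken for a name from the list of things; names that differ only in an ending like _2 or _b are one class to them, and where a whole thing is asked for, a point or a joint stands for the part that bears it (a point fixed in the world has none). Each returns a list of dicts, best first, with "p" (0 to 1); they miss things now and then, are a little off and sometimes report something else, mostly with a low value. They report only what shows in the picture. A call takes as long as a camera call. They do not tell look-alikes from the thing itself.
- silhouettes(camera, label): "pixels" (480x640 bool, what is visible of it) and "box" ([left, top, width, height] in pixels, round what is visible of it).
The state is a dict: "clock": time; "joint_pos": joint angles; "qvel": joint speeds; "tau": joint torques, N m; "tcp_pos": TCP position; "orientation": TCP orientation; "wrist_force": force on the tool from outside, world axes, zero at the start; "ft_torque": the same for the moment, N m; "finger_gap": finger opening in m.
Only numpy, scipy, OpenCV 4.12 (cv2) and the standard library are available. Lean on these libraries where they do the work, as an engineer would, in place of code of your own. Each camera call takes 0.05 s, during which the arm holds its last target. There are 200 camera calls.

## Working session

There is one attempt and no reset: what is moved stays moved. The work goes in short steps, Python scripts to look and compute and a tool call to move; the robot and the scene stay as the last step left them, time stands still between calls to the robot, and variables do not carry over. Pictures are saved under pics/ and viewed, about 8 in all and at most 12, crops included, and the job is handed in when it is done.

Besides the shell and the picture viewer there is one more tool, called after "Request:" by a JSON object that holds its "name" and its "arguments", one argument or row to a line. send_rows: Moves the arm, as the interface text tells. Its arguments: {"type":"object","properties":{"series":{"type":"array"},"newtons":{"type":"number"}},"required":["series"]}

```bash
ls; mkdir -p pics; python3 - <<'E'
from workcell import *
import cv2,numpy as np
s=get_state(); print({k:np.round(v,3).tolist() for k,v in s.items()})
for c in ("scene","top","wrist"):
    i=camera_info(c); print(c,{k:np.round(v,4).tolist() for k,v in i.items()})
a=read_camera("scene");b=read_camera("top")
cv2.imwrite("pics/scene.png",a);cv2.imwrite("pics/top.png",b)
E
```

```text
pics
{'clock': 0.0, 'joint_pos': [1.187, 0.314, 0.045, 1.304, 0.0, 1.431], 'qvel': [0.001, -0.001, -0.001, -0.0, -0.001, 0.0], 'tau': [0.001, -48.063, 29.853, 0.019, 0.0, 0.0], 'tcp_pos': [0.139, 0.558, 0.23], 'orientation': [-0.0, 0.122, 0.993, -0.001], 'wrist_force': [-0.505, 0.662, -1.013], 'ft_torque': [0.041, -0.037, -0.062], 'finger_gap': 0.085}
scene {'K': [[621.984, 0.0, 311.5947], [0.0, 621.984, 242.6192], [0.0, 0.0, 1.0]], 'D': [-0.1061, 0.0, 0.0, 0.0, 0.0], 'xyz': [1.6903, 0.4416, 0.9605], 'attitude': [-0.259, 0.5017, 0.7351, -0.3754]}
top {'K': [[525.7824, 0.0, 327.8015], [0.0, 525.7824, 232.2401], [0.0, 0.0, 1.0]], 'D': [-0.1221, 0.0, 0.0, 0.0, 0.0], 'xyz': [0.4265, -0.0006, 1.3191], 'attitude': [0.037, -0.6981, 0.7138, -0.042]}
wrist {'K': [[377.5356, 0.0, 323.8659], [0.0, 377.5356, 242.7083], [0.0, 0.0, 1.0]], 'D': [0.0212, 0.0, 0.0, 0.0, 0.0], 'xyz': [0.0712, 0.5751, 0.3735], 'attitude': [0.1107, 0.78, 0.61, 0.0852]}
```

View pics/scene.png

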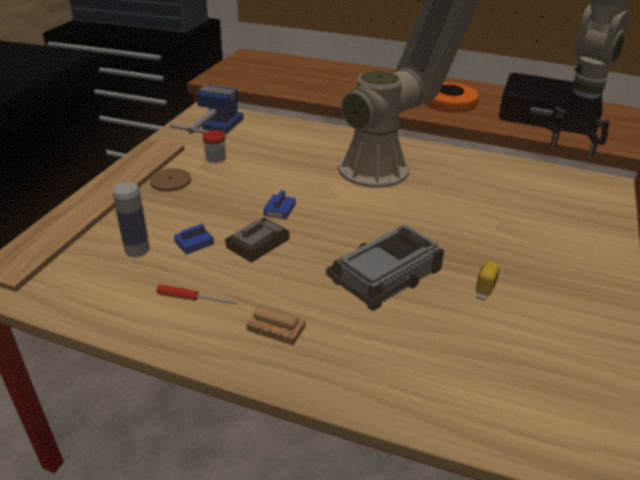

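View pics/top.png

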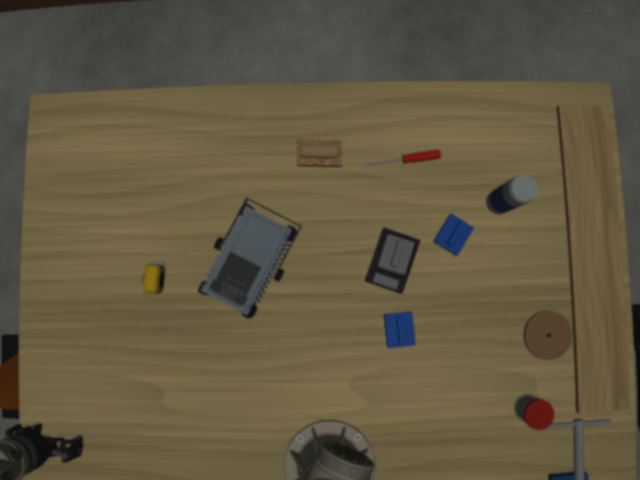

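The scene view shows the light at about (388,265) with its dark cover at the robot end. The charger holds the grey pack at (258,237), and there are blue look-alikes at (194,238) and (280,205). In the top view the cover is at (240,275), the light's +x points to the upper right, the charger is at (392,260) and the pack in it at about (398,252).

```bash
cat > h.py <<'E'
from workcell import *
import cv2,numpy as np
from scipy.spatial.transform import Rotation as R
def q2R(q): return R.from_quat(np.roll(q,-1)).as_matrix()
def ray(info,px):
    u=cv2.undistortPoints(np.float64(px).reshape(-1,1,2),info["K"],info["D"]).reshape(-1,2)
    d=np.c_[u,np.ones(len(u))]@q2R(info["attitude"]).T
    return np.array(info["xyz"]),d
def onplane(info,px,z):
    o,d=ray(info,px); return o+d*((z-o[2])/d[:,2])[:,None]
def proj(info,P):
    Rm=q2R(info["attitude"]).T; rv=cv2.Rodrigues(Rm)[0]
    return cv2.projectPoints(np.float64(P).reshape(-1,1,3),rv,-Rm@np.array(info["xyz"]),info["K"],info["D"])[0].reshape(-1,2)
def tri(rays):
    A=np.zeros((3,3));b=np.zeros(3)
    for o,d in rays:
        d=d/np.linalg.norm(d);M=np.eye(3)-np.outer(d,d);A+=M;b+=M@o
    p=np.linalg.solve(A,b); return p,[np.linalg.norm(np.cross(p-o,d/np.linalg.norm(d)))*1e3 for o,d in rays]
E
python3 - <<'E'
from h import *
Z=dict(light=.06,cover=.075,tab=.075,tab_ridge=.083,charger=.03,pack=.05,pack_center=.05)
for c in ("top","scene"):
    i=camera_info(c); read_camera(c)
    for l in ("light","cover","tab","charger","pack"):
        for r in silhouettes(c,l)[:4]:
            m=r["pixels"].astype(np.uint8)
            cs=cv2.findContours(m,0,2)[0]
            if not cs: continue
            k=max(cs,key=cv2.contourArea)[:,0,:]
            w=onplane(i,k,Z[l])[:,:2].astype(np.float32)
            rc=cv2.minAreaRect(w)
            print(c,l,round(r["p"],2),r["box"],m.sum(),"ctr",np.round(rc[0],4),"size",np.round(rc[1],3),"ang",round(rc[2],1))
print(get_state()["clock"])
E
```

```text
top light 0.96 [199.4, 197.4, 101.6, 121.6] 6022 ctr [0.5047 0.1843] size [0.18  0.252] ang 56.8
top cover 0.75 [211.0, 253.5, 51.4, 51.3] 1560 ctr [0.4629 0.2105] size [0.096 0.101] ang 62.5
top cover 0.62 [200.1, 196.0, 102.0, 122.0] 6350 ctr [0.5099 0.1778] size [0.179 0.256] ang 61.4
top cover 0.56 [363.2, 230.0, 56.1, 64.9] 1255 ctr [ 0.4954 -0.1618] size [0.097 0.139] ang 69.0
top tab 0.74 [210.3, 277.3, 36.2, 27.7] 574 ctr [0.4376 0.2237] size [0.096 0.044] ang 62.7
top charger 0.81 [363.6, 227.1, 56.5, 68.1] 1372 ctr [ 0.4966 -0.1672] size [0.102 0.147] ang 69.4
top pack 0.63 [375.0, 231.5, 39.3, 49.1] 1042 ctr [ 0.5111 -0.174 ] size [0.073 0.086] ang 71.0
top pack 0.62 [435.1, 215.2, 41.1, 38.0] 951 ctr [ 0.5557 -0.3178] size [0.072 0.085] ang 56.6
top pack 0.61 [385.2, 312.9, 31.6, 34.8] 988 ctr [ 0.3309 -0.1772] size [0.085 0.07 ] ang 5.3
scene light 0.74 [324.9, 224.4, 119.4, 87.4] 5730 ctr [0.5298 0.1942] size [0.201 0.303] ang 60.6
scene light 0.51 [230.9, 221.0, 46.1, 26.5] 735 ctr [ 0.543  -0.1558] size [0.089 0.106] ang 65.3
scene light 0.25 [155.8, 284.9, 81.5, 17.3] 567 ctr [ 0.8043 -0.1771] size [0.037 0.194] ang 8.6
scene cover 0.63 [371.3, 228.0, 59.9, 29.7] 855 ctr [0.4672 0.2093] size [0.094 0.107] ang 64.5
scene tab 0.57 [400.2, 233.4, 28.8, 13.6] 311 ctr [0.4413 0.2228] size [0.091 0.048] ang 62.6
scene tab 0.42 [230.0, 218.8, 45.1, 32.7] 743 ctr [ 0.5614 -0.1474] size [0.084 0.111] ang 70.9
scene charger 0.65 [224.5, 218.6, 65.4, 43.9] 981 ctr [ 0.5181 -0.1607] size [0.126 0.164] ang 69.0
scene pack 0.73 [327.8, 224.4, 118.3, 85.2] 5786 ctr [0.5189 0.1904] size [0.206 0.308] ang 59.6
scene pack 0.66 [173.9, 224.6, 41.4, 29.9] 783 ctr [ 0.6033 -0.2979] size [0.104 0.092] ang 54.4
scene pack 0.6 [260.8, 190.9, 37.0, 25.7] 696 ctr [ 0.3688 -0.159 ] size [0.141 0.085] ang 7.2
scene pack 0.57 [230.8, 218.6, 41.3, 32.3] 698 ctr [ 0.5277 -0.1638] size [0.084 0.11 ] ang 70.1
0.7
```

```bash
cat >> h.py <<'E'
def goto(P,yawdeg,base=None):
    """shift (cm, tool axes) and turn (deg rotvec) from the current pose to TCP P, tool down, tool x at yaw"""
    s=get_state(); p,Rt=(np.array(s["tcp_pos"]),q2R(s["orientation"])) if base is None else base
    a=np.radians(yawdeg); x=np.array([np.cos(a),np.sin(a),0]); z=np.array([0,0,-1.])
    G=np.c_[x,np.cross(z,x),z]
    sh=Rt.T@(np.array(P)-p)*100; rv=R.from_matrix(Rt.T@G).as_rotvec(degrees=True)
    print("shift",np.round(sh,2),"turn",np.round(rv,2),"rows",max(np.linalg.norm(sh)/4.17,np.linalg.norm(rv)/7.16))
E
python3 - <<'E'
from h import *
import workcell
print([n for n in dir(workcell) if n[0]!='_'], globals().get("grip_point_offset"))
i=camera_info("wrist"); print("cam axes (cols)",q2R(i["attitude"]).round(3)); 
goto([.48,.20,.25],151.5)
E
```

```text
['MotionError', 'camera_info', 'get_state', 'grip_point_offset', 'hand_in', 'read_camera', 'silhouettes'] 0.0187
cam axes (cols) [[ 0.241  0.933  0.269]
 [ 0.97  -0.232 -0.067]
 [-0.     0.277 -0.961]]
shift [-41.75 -26.51  -1.87] turn [ 1.000e-02 -0.000e+00  1.453e+01] rows 11.868856532930955
```

Request:
{"name": "send_rows", "arguments": {
  "series": [-3.5, -2.2, -0.1, 0, 0, 1.5, 0, -7, -4.4, -0.3, 0, 0, 3, 0, -10.5, -6.6, -0.5, 0, 0, 4.5, 0, -14, -8.8, -0.6, 0, 0, 6, 0, -17.5, -11, -0.8, 0, 0, 7.5, 0, -21, -13.2, -1, 0, 0, 9, 0, -24.5, -15.4, -1.1, 0, 0, 10, 0, -28, -17.6, -1.3, 0, 0, 11, 0, -31.5, -19.8, -1.5, 0, 0, 12, 0, -35, -22, -1.6, 0, 0, 13, 0],
  "newtons": 40
}}

```text
clock: 1.53
tcp_pos: [0.4265, 0.2584, 0.2479]
orientation: [0.0, 0.234, 0.972, 0.0]
wrist_force: [0.6, 0.4, 0.7]
finger_gap: -0.0001
```

Request:
{"name": "send_rows", "arguments": {
  "series": [-3.4, -2.2, -0.1, 0, 0, 0.8, 0, -6.8, -4.5, -0.2, 0, 0, 1.5, 0, -6.8, -4.5, -0.2, 0, 0, 1.5, 0, -6.8, -4.5, -0.2, 0, 0, 1.5, 0]
}}

```text
clock: 1.87
tcp_pos: [0.4666, 0.1871, 0.2493]
orientation: [-0.0, 0.248, 0.969, 0.0]
wrist_force: [0.4, 0.5, -0.2]
finger_gap: 0.0002
```

```bash
python3 - <<'E'
from h import *
i=camera_info("wrist"); a=read_camera("wrist"); cv2.imwrite("pics/w1.png",a)
Z=dict(light=.06,cover=.075,tab=.075)
for l in Z:
    for r in silhouettes("wrist",l)[:2]:
        m=r["pixels"].astype(np.uint8); k=max(cv2.findContours(m,0,2)[0],key=cv2.contourArea)[:,0,:]
        rc=cv2.minAreaRect(onplane(i,k,Z[l])[:,:2].astype(np.float32))
        print(l,round(r["p"],2),r["box"],"ctr",np.round(rc[0],4),"size",np.round(rc[1],3),"ang",round(rc[2],1))
s=get_state();print(s["clock"],s["tcp_pos"],s["finger_gap"])
E
```

```text
light 0.79 [249.1, 112.7, 191.9, 239.8] ctr [0.4981 0.1912] size [0.178 0.227] ang 61.2
cover 0.83 [291.9, 139.7, 114.7, 118.1] ctr [0.4628 0.2115] size [0.094 0.101] ang 62.0
cover 0.28 [288.6, 136.8, 114.1, 60.0] ctr [0.4382 0.2247] size [0.095 0.047] ang 61.2
tab 0.88 [288.5, 137.2, 116.5, 58.9] ctr [0.4383 0.2251] size [0.095 0.045] ang 61.2
2.0667 [0.46477891 0.1902446  0.24936334] -0.0003102129590752047
```

View pics/w1.png

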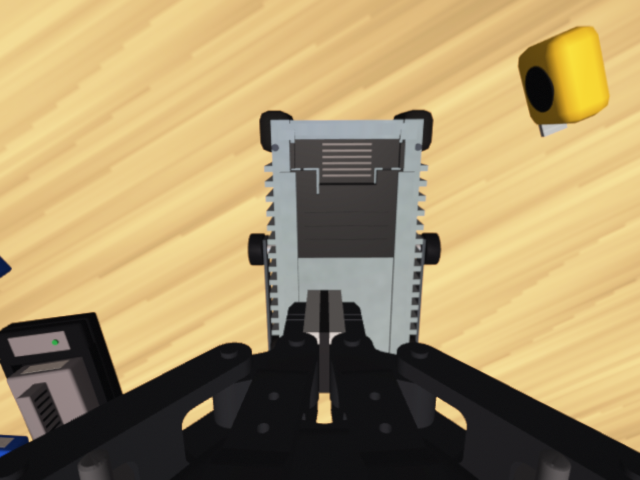

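The wrist view shows the shut cover as a dark plate at x 291–404, y 139–257. The ribbed pad is at about (347,158), the ridge at about (347,183), and the closed fingertips at (323,300). Cover and tab agree across views: light yaw ≈ -28.8° and origin ≈ (0.5066, 0.1874).

```bash
cat >> h.py <<'E'
LY=-28.8; LO=np.array([.5066,.1874,0])
def L(x,y,z):
    a=np.radians(LY); return LO+np.array([x*np.cos(a)-y*np.sin(a),x*np.sin(a)+y*np.cos(a),z])
E
python3 - <<'E'
from h import *
s=get_state();print(s["clock"],s["tcp_pos"],s["wrist_force"])
goto(L(-.084,0,.095),LY+180)
# edge check: rows/cols of the tab parts expected in the last wrist picture
i=camera_info("wrist")
for n,p in dict(padc=(-.0825,0,.075),ridgetop=(-.061,0,.091),coverE=(.001,0,.075),lipL=(0,.042,.08),lipR=(0,-.042,.08),ribW=(-.103,0,.079)).items(): print(n,proj(i,L(*p)).round(0))
E
```

```text
2.0667 [0.46477891 0.1902446  0.24936334] [-1.25521563  0.35589907 -0.08515631]
shift [ 4.58  1.8  15.44] turn [ 0.01 -0.02  0.45] rows 3.8856341783488872
padc [[345. 166.]]
ridgetop [[345. 195.]]
coverE [[343. 262.]]
lipL [[391. 263.]]
lipR [[295. 262.]]
ribW [[346. 140.]]
```

```bash
python3 - <<'E'
import cv2
a=cv2.imread("pics/w1.png")[105:275,245:445]
cv2.imwrite("pics/w1c.png",cv2.convertScaleAbs(cv2.resize(a,None,fx=3.5,fy=3.5,interpolation=cv2.INTER_CUBIC),alpha=1.5))
E
```

```text
(no output)
```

View pics/w1c.png

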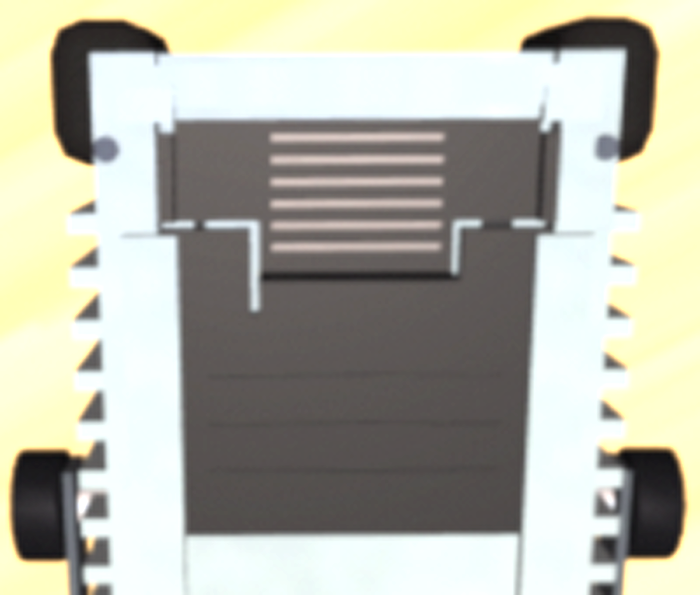

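```bash
python3 - <<'E'
from h import *
from scipy.optimize import least_squares
import h
i=camera_info("wrist")
def res(q,full=False):
    h.LO=np.array([q[0],q[1],0]);h.LY=q[2]
    P=lambda *p: proj(i,L(*p))[0]
    e=[P(-.103,0,.079)[1]-139.3,P(.001,0,.075+q[3])[1]-257.3]
    for x in (0,-.05):
        l=P(x,-.042,.080+q[3]);r=P(x,.042,.080+q[3])
        t=(l[1]-199.3)/(257.3-199.3)
        e+=[l[0]-(297+t*1.4), r[0]-(396.4-t*2.5)]
    return e
for fixz in (1,0):
    f=(lambda q:res(np.r_[q[:3],0])) if fixz else res
    r=least_squares(f,[.5066,.1874,-28.8] if fixz else [.5066,.1874,-28.8,0],x_scale=[.01,.01,1]+([] if fixz else [.01])); print(r.x,np.round(r.fun,2))
    P=lambda *p: proj(i,L(*p)).round(1).tolist()
    print("ridge -x base/top, +x top, tab -x",P(-.065,0,.075),P(-.065,0,.091),P(-.057,0,.091),P(-.057,0,.075))
E
```

```text
[  0.50591927   0.19068312 -27.98338856] [-1.76  2.16 -0.54  0.47 -0.69  0.75]
ridge -x base/top, +x top, tab -x [[346.5, 184.7]] [[347.6, 187.3]] [[347.5, 197.3]] [[346.4, 194.2]]
[ 5.06933329e-01  1.90664917e-01 -2.78541449e+01 -6.74326568e-03] [-0.59  0.72  0.54 -0.47  0.3  -0.37]
ridge -x base/top, +x top, tab -x [[346.9, 185.8]] [[348.0, 188.4]] [[347.9, 198.4]] [[346.8, 195.3]]
```

```bash
sed -i 's/^LY=.*/LY=-28.2; LO=np.array([.5055,.190,0])/' h.py; python3 - <<'E'
from h import *
goto(L(-.084,0,.097),LY+180)
E
```

```text
shift [ 4.8   1.89 15.24] turn [ 0.01 -0.02 -0.15] rows 3.857879826404264
```

Request:
{"name": "send_rows", "arguments": {
  "series": [1.2, 0.5, 3, 0, 0, 0, 0, 2.4, 1, 6.5, 0, 0, 0, 0, 3.6, 1.5, 10, 0, 0, 0, 0, 4.8, 1.9, 13, 0, 0, 0, 0, 4.8, 1.9, 15.2, 0, 0, 0, 0, 4.8, 1.9, 15.2, 0, 0, 0, 0, 4.8, 1.9, 15.2, 0, 0, 0, 0, 4.8, 1.9, 15.2, 0, 0, 0, 0]
}}

```text
clock: 2.73
tcp_pos: [0.4331, 0.2298, 0.0988]
orientation: [0.001, 0.245, 0.969, 0.001]
wrist_force: [1.6, 0.0, 0.0]
finger_gap: -0.0004
```

```bash
python3 - <<'E'
from h import *
a=read_camera("wrist"); i=camera_info("wrist")
cv2.imwrite("pics/w2.png",cv2.convertScaleAbs(cv2.resize(a[150:430,180:480],None,fx=2,fy=2),alpha=1.6))
s=get_state();print(s["clock"],s["tcp_pos"],s["wrist_force"]); goto(L(-.084,0,.070),LY+180)
E
```

```text
2.7833 [0.43378553 0.22962501 0.09921658] [-0.23251231 -0.64642677  0.19372687]
shift [ 0.21 -0.11  2.92] turn [ 0.14  0.13 -0.22] rows 0.702835380523484
```

View pics/w2.png

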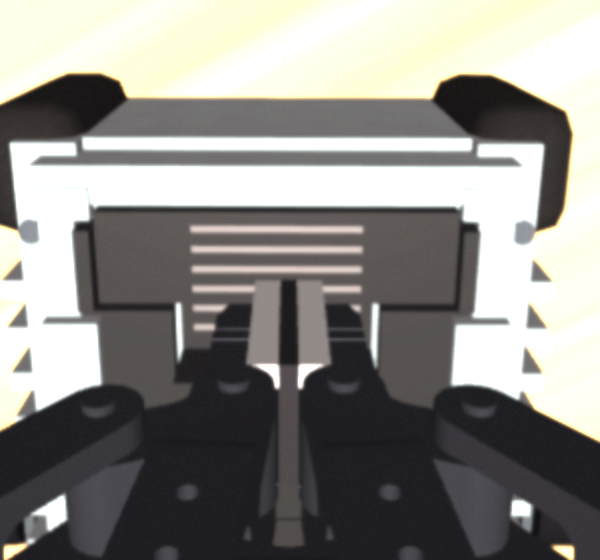

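The fingertips, at about (288,285) in the crop, stand over the ribbed pad at rows 230–330. They sit about 3 mm to the light's +y side, since the pad's centre is at column 277. The ridge foot shows at about (190,352).

```bash
python3 - <<'E'
from h import *
i=camera_info("wrist")
for nm,p,ob in (("rib",(-.103,0,.079),(277,208)),("ridge base",(-.065,-.023,.075),(190,350)),("ridge top",(-.065,-.023,.091),(176,380)),("tab -x L",(-.112,-.06,.079),(0,0))):
    c=(proj(i,L(*p))[0]-[180,150])*2; print(nm,c.round(0),ob)
E
sed -i 's/^LY=.*/LY=-28.2; LO=np.array([.5043,.1878,0])/' h.py; python3 - <<'E'
from h import *
goto(L(-.084,0,.076),LY+180)
E
```

```text
rib [280. 193.] (277, 208)
ridge base [187. 337.] (190, 350)
ridge top [178. 371.] (176, 380)
tab -x L [  9. 155.] (0, 0)
shift [ 0.21 -0.36  2.32] turn [ 0.14  0.13 -0.22] rows 0.5654109982765709
```

```bash
python3 - <<'E'
from h import *
i=camera_info("wrist"); s=get_state(); Rt=q2R(s["orientation"])
for dx in (-.011,0,.011): print((proj(i,np.array(s["tcp_pos"])+Rt@[dx,0,0])[0]-[180,150])*2)
print(s["tcp_pos"],s["orientation"],s["clock"])
E
```

```text
[284.98865396 365.45545692]
[284.94164793 317.94111414]
[284.8923336  268.61507588]
[0.43378553 0.22962501 0.09921658] [1.40859818e-03 2.45450116e-01 9.69407761e-01 9.21972924e-04] 2.7833
```

Request:
{"name": "send_rows", "arguments": {
  "series": [0.2, -0.3, 1, 0, 0, 0, 0, 0.2, -0.3, 2, 0, 0, 0, 0, 0.2, -0.3, 2.4, 0, 0, 0, 0, 0.2, -0.3, 2.6, 0, 0, 0, 0, 0.2, -0.3, 2.8, 0, 0, 0, 0, 0.2, -0.3, 3, 0, 0, 0, 0, 0.2, -0.3, 3, 0, 0, 0, 0, 0.2, -0.3, 3, 0, 0, 0, 0]
}}

```text
clock: 3.45
tcp_pos: [0.4304, 0.2271, 0.0687]
orientation: [0.001, 0.246, 0.969, 0.0]
wrist_force: [-1.0, -0.7, 8.2]
finger_gap: 0.0003
```

```bash
python3 - <<'E'
from h import *
s=get_state();print(s["clock"],s["tcp_pos"],s["wrist_force"]); goto(L(-.084,0,.069),LY+180);goto(L(.016,0,.069),LY+180)
E
```

```text
3.45 [0.43035565 0.22711804 0.06870692] [-0.95989976 -0.66066869  8.22702475]
shift [ 0.03  0.03 -0.03] turn [ 0.08  0.11 -0.28] rows 0.0436266766395308
shift [-9.97  0.08 -0.01] turn [ 0.08  0.11 -0.28] rows 2.3920392425427806
```

Request:
{"name": "send_rows", "arguments": {
  "series": [-0.3, 0, 0, 0, 0, 0, 0, -0.6, 0, 0, 0, 0, 0, 0, -0.9, 0, 0, 0, 0, 0, 0, -1.2, 0, 0, 0, 0, 0, 0, -1.6, 0, 0, 0, 0, 0, 0, -2, 0, 0, 0, 0, 0, 0, -2.4, 0, 0, 0, 0, 0, 0, -2.8, 0, 0, 0, 0, 0, 0, -3.2, 0, 0, 0, 0, 0, 0, -3.2, 0, 0, 0, 0, 0, 0]
}}

```text
clock: 4.28
tcp_pos: [0.459, 0.2115, 0.0687]
orientation: [0.001, 0.246, 0.969, 0.0]
wrist_force: [-0.6, -1.3, 7.1]
finger_gap: -0.0002
```

```bash
python3 - <<'E'
from h import *
s=get_state();print(s["clock"],s["tcp_pos"],s["wrist_force"]); goto(L(.024,0,.0695),LY+180)
a=read_camera("scene"); cv2.imwrite("pics/s2.png",cv2.resize(a[200:320,310:460],None,fx=4,fy=4))
E
```

```text
4.2833 [0.45902067 0.21149973 0.06874106] [-0.64809621 -1.28013891  7.13980601]
shift [-7.51  0.09 -0.06] turn [ 0.07  0.13 -0.31] rows 1.8011922856452653
```

View pics/s2.png

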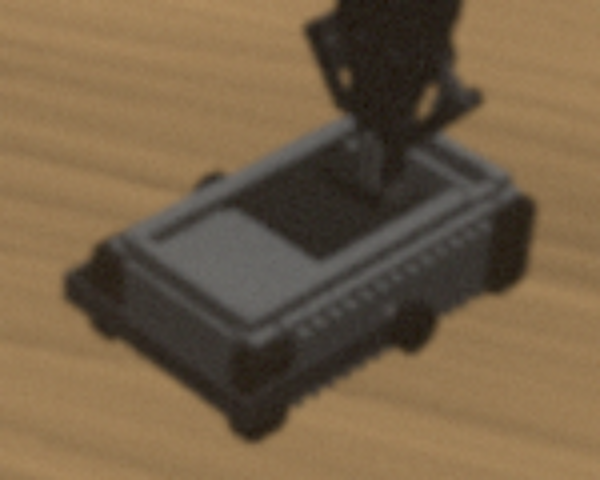

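The fingers stand on the tab and the cover's dark +x edge, at about (275,235) in the crop, has moved along the housing. So it is opening at about 7 N press and almost no side load.

Request:
{"name": "send_rows", "arguments": {
  "series": [-0.8, 0, 0, 0, 0, 0, 0, -1.6, 0, 0, 0, 0, 0, 0, -2.4, 0, 0, 0, 0, 0, 0, -3.2, 0, 0, 0, 0, 0, 0, -4, 0, 0, 0, 0, 0, 0, -4.8, 0, 0, 0, 0, 0, 0, -5.5, 0, 0, 0, 0, 0, 0, -6.1, 0, 0, 0, 0, 0, 0, -6.6, 0, 0, 0, 0, 0, 0, -6.9, 0, 0, 0, 0, 0, 0]
}}

```text
clock: 5.17
tcp_pos: [0.5182, 0.1792, 0.0687]
orientation: [-0.0, 0.246, 0.969, 0.001]
wrist_force: [-10.0, 4.3, 14.5]
finger_gap: -0.0001
```

Request:
{"name": "send_rows", "arguments": {
  "series": [-0.2, 0, 0, 0, 0, 0, 0, -0.4, 0, 0, 0, 0, 0, 0, -0.6, 0, 0, 0, 0, 0, 0, -0.6, 0, 0, 0, 0, 0, 0]
}}

```text
clock: 5.5
tcp_pos: [0.5219, 0.1773, 0.0688]
orientation: [-0.001, 0.245, 0.969, 0.001]
wrist_force: [-7.4, 4.3, 12.9]
finger_gap: 0.0003
```

```bash
python3 - <<'E'
from h import *
s=get_state();print(s["clock"],s["tcp_pos"],s["wrist_force"]); goto(L(.024,0,.0695),LY+180)
E
```

```text
5.5 [0.52188488 0.17727572 0.06876159] [-7.38056022  4.30880426 12.87725682]
shift [-0.35  0.1  -0.07] turn [ 0.1  -0.2  -0.21] rows 0.08950943253933705
```

Request:
{"name": "send_rows", "arguments": {
  "series": [0.4, 0, 0, 0, 0, 0, 0, 0.4, 0, -3, 0, 0, 0, 0, 0.4, 0, -7, 0, 0, 0, 0, 0.4, 0, -11, 0, 0, 0, 0, 0.4, 0, -15, 0, 0, 0, 0, 0.4, 0, -18, 0, 0, 0, 0, 0.4, 0, -18, 0, 0, 0, 0, 0.4, 0, -18, 0, 0, 0, 0]
}}

```text
clock: 6.17
tcp_pos: [0.5213, 0.1781, 0.2497]
orientation: [0.002, 0.246, 0.969, 0.001]
wrist_force: [-0.2, 0.3, -1.1]
finger_gap: -0.0
```

```bash
python3 - <<'E'
from h import *
s=get_state();print(s["clock"],s["tcp_pos"],s["wrist_force"]); goto([.52,-.165,.25],160)
a=read_camera("wrist"); i=camera_info("wrist"); cv2.imwrite("pics/w3.png",a)
for p in ((.035,0,.0705),(.101,0,.075),(-.001,0,.0705),(-.051,0,.012)): print(proj(i,L(*p)).round(0))
E
```

```text
6.1667 [0.52126829 0.17806883 0.24969487] [-0.20604677  0.31565332 -1.05370782]
shift [-16.25 -30.22  -0.06] turn [ 0.17  0.24 -8.48] rows 8.227129824020036
[[325. 236.]]
[[325. 307.]]
[[324. 195.]]
[[324. 134.]]
```

View pics/w3.png

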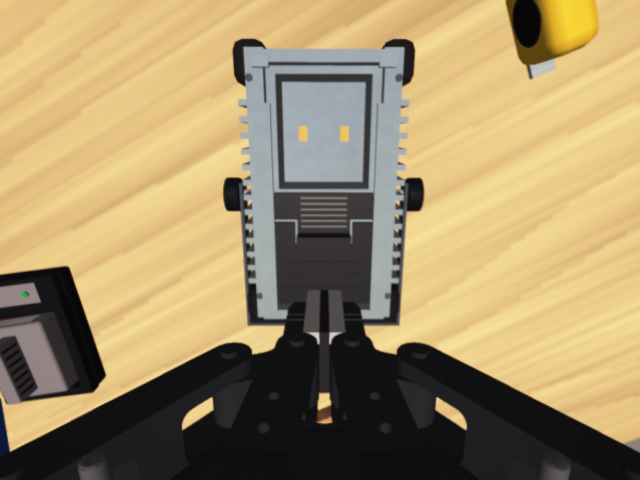

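The cover is fully open: its -x edge is at row 193 against 195 predicted for 100 mm. The bay is clear at about (324,132), and the light is parallel to the tool. Next, the charger.

Request:
{"name": "send_rows", "arguments": {
  "series": [-1.8, -3.4, 0, 0, 0, -1, 0.5, -3.6, -6.8, 0, 0, 0, -2, 0.5, -5.4, -10.2, 0, 0, 0, -3, 0.5, -7.2, -13.6, 0, 0, 0, -4, 0.5, -9, -17, 0, 0, 0, -5, 0.5, -10.8, -20.2, 0, 0, 0, -6, 0.5, -12.6, -23.5, 0, 0, 0, -7, 0.5, -14.4, -26.8, 0, 0, 0, -8, 0.5, -16.2, -30.2, 0, 0, 0, -8.5, 0.5, -16.2, -30.2, 0, 0, 0, -8.5, 0.5]
}}

```text
clock: 7.05
tcp_pos: [0.5173, -0.1707, 0.2445]
orientation: [-0.002, 0.177, 0.984, -0.001]
wrist_force: [0.9, 0.8, 0.1]
finger_gap: 0.0427
```

Request:
{"name": "send_rows", "arguments": {
  "series": [0, 0, 0, 0, 0, 0, 0.5, 0, 0, 0, 0, 0, 0, 0.5, 0, 0, 0, 0, 0, 0, 0.5]
}}

```text
clock: 7.3
tcp_pos: [0.5177, -0.1635, 0.2462]
orientation: [-0.001, 0.173, 0.985, 0.001]
wrist_force: [-0.6, 0.1, 0.1]
finger_gap: 0.0427
```

```bash
python3 - <<'E'
from h import *
i=camera_info("wrist"); a=read_camera("wrist"); cv2.imwrite("pics/w4.png",a)
for l,z in (("charger",.03),("pack",.044)):
    for r in silhouettes("wrist",l)[:3]:
        m=r["pixels"].astype(np.uint8); k=max(cv2.findContours(m,0,2)[0],key=cv2.contourArea)[:,0,:]
        rc=cv2.minAreaRect(onplane(i,k,z)[:,:2].astype(np.float32))
        print(l,round(r["p"],2),r["box"],"ctr",np.round(rc[0],4),"size",np.round(rc[1],3),"ang",round(rc[2],1))
s=get_state();print(s["clock"],s["tcp_pos"],s["finger_gap"])
Rt=q2R(s["orientation"]);print("yaw",np.degrees(np.arctan2(Rt[1,0],Rt[0,0])))
E
```

```text
charger 0.85 [256.3, 114.9, 113.0, 148.2] ctr [ 0.4996 -0.1681] size [0.1   0.143] ang 69.2
charger 0.58 [498.4, 325.6, 107.4, 70.1] ctr [0.7515 0.0274] size [0.122 0.068] ang 36.5
pack 0.87 [155.8, 247.4, 77.0, 93.1] ctr [ 0.5552 -0.3129] size [0.069 0.095] ang 56.6
pack 0.78 [271.7, 164.8, 78.5, 89.3] ctr [ 0.5122 -0.1745] size [0.069 0.084] ang 70.6
pack 0.64 [182.2, 0.0, 104.5, 75.6] ctr [ 0.3475 -0.1772] size [0.064 0.066] ang 4.2
7.45 [ 0.51824634 -0.16332941  0.24713065] 0.042643951521449515
yaw 160.15393641162353
```

View pics/w4.png

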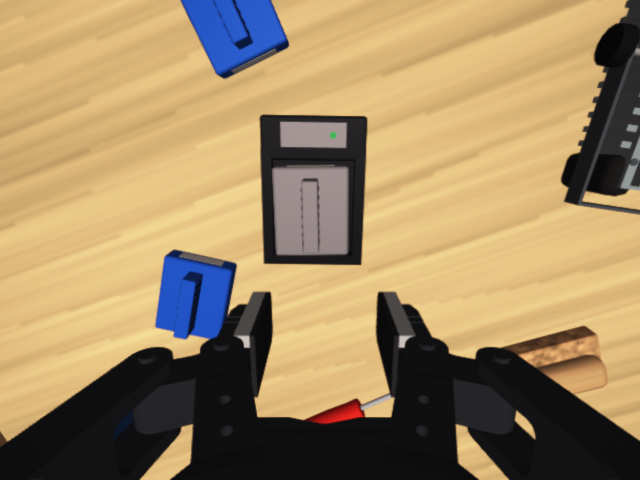

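The grey pack sits in the charger at about (311,210), its grip at columns 302–319 and roughly parallel to the tool. The blue ones at (195,295) and (235,30) are look-alikes. The pack measures 69×84 mm at body-top height, which agrees with the text and with the top view.

```bash
sed -i 's/^LY=.*/LY=-28.5; LO=np.array([.5043,.1878,0])/' h.py; python3 - <<'E'
from h import *
goto([.5118,-.1742,.09],160);goto([.5118,-.1742,.0465],160)
E
```

```text
shift [ 0.23 -1.25 15.71] turn [ 0.01 -0.02  0.15] rows 3.7802897291462147
shift [ 0.23 -1.25 20.06] turn [ 0.01 -0.02  0.15] rows 4.820822754115547
```

Request:
{"name": "send_rows", "arguments": {
  "series": [0.2, -1.2, 4, 0, 0, 0, 0.5, 0.2, -1.2, 8, 0, 0, 0, 0.5, 0.2, -1.2, 12, 0, 0, 0, 0.5, 0.2, -1.2, 15.5, 0, 0, 0, 0.5, 0.2, -1.2, 15.5, 0, 0, 0, 0.5, 0.2, -1.2, 15.5, 0, 0, 0, 0.5]
}}

```text
clock: 7.95
tcp_pos: [0.5109, -0.1738, 0.0912]
orientation: [-0.002, 0.173, 0.985, 0.001]
wrist_force: [0.7, 0.0, 0.5]
finger_gap: 0.0428
```

```bash
python3 - <<'E'
from h import *
s=get_state();print(s["clock"],s["tcp_pos"],s["wrist_force"]); goto([.5118,-.1742,.0465],160)
a=read_camera("wrist"); i=camera_info("wrist"); cv2.imwrite("pics/w5.png",a[60:460,130:510])
E
```

```text
7.95 [ 0.51085652 -0.17375598  0.09122289] [0.71213015 0.00787757 0.46025062]
shift [-0.12 -0.01  4.47] turn [ 0.04 -0.25  0.11] rows 1.0727827296764723
```

View pics/w5.png

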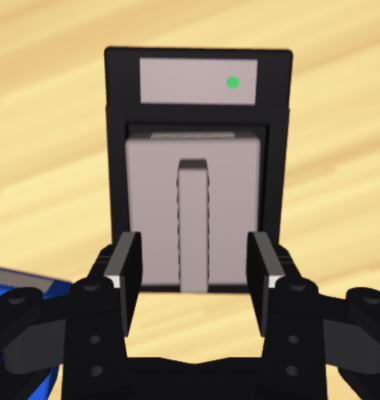

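The grip, at columns 178–208 in the crop, is centred between the fingers at 140 and 247. Now I descend and grasp.

Request:
{"name": "send_rows", "arguments": {
  "series": [0, 0, 2, 0, 0, 0, 0.5, 0, 0, 3.5, 0, 0, 0, 0.5, 0, 0, 4.1, 0, 0, 0, 0.5, 0, 0, 4.4, 0, 0, 0, 0.5, 0, 0, 4.4, 0, 0, 0, 0.5, 0, 0, 4.4, 0, 0, 0, 0, 0, 0, 4.4, 0, 0, 0, 0, 0, 0, 4.4, 0, 0, 0, 0, 0, 0, 4.4, 0, 0, 0, 0, 0, 0, 4.4, 0, 0, 0, 0],
  "newtons": 60
}}

```text
clock: 8.83
tcp_pos: [0.5133, -0.1758, 0.0498]
orientation: [0.001, 0.173, 0.985, -0.0]
wrist_force: [-0.1, 0.6, 6.3]
finger_gap: 0.013
```

Request:
{"name": "send_rows", "arguments": {
  "series": [0, 0, 0, 0, 0, 0, 0, 0, 0, -1, 0, 0, 0, 0, 0, 0, -3, 0, 0, 0, 0, 0, 0, -6, 0, 0, 0, 0, 0, 0, -9, 0, 0, 0, 0, 0, 0, -12, 0, 0, 0, 0, 0, 0, -12, 0, 0, 0, 0, 0, 0, -12, 0, 0, 0, 0]
}}

```text
clock: 9.5
tcp_pos: [0.5132, -0.1759, 0.17]
orientation: [0.002, 0.173, 0.985, -0.0]
wrist_force: [0.4, -0.7, -5.9]
finger_gap: 0.0126
```

```bash
python3 - <<'E'
from h import *
s=get_state();print(s["clock"],s["tcp_pos"],s["wrist_force"],s["finger_gap"]); goto(L(-.051,0,.165),LY+180)
E
```

```text
9.5 [ 0.51315773 -0.17587951  0.16998133] [ 0.445014   -0.6580821  -5.94615739] 0.01258001216789739
shift [18.3  34.63  0.42] turn [-0.01  0.2   8.53] rows 9.394280841894895
```

Request:
{"name": "send_rows", "arguments": {
  "series": [1.9, 3.5, 0, 0, 0, 1, 0, 3.8, 7, 0, 0, 0, 2, 0, 5.7, 10.5, 0, 0, 0, 3, 0, 7.6, 14, 0, 0, 0, 4, 0, 9.5, 17.5, 0, 0, 0, 5, 0, 11.3, 21, 0, 0, 0, 6, 0, 13, 24.5, 0, 0, 0, 7, 0, 14.7, 28, 0, 0, 0, 7.7, 0, 16.4, 31.5, 0, 0, 0, 8.2, 0, 18.1, 34.6, 0, 0, 0, 8.5, 0]
}}

```text
clock: 10.33
tcp_pos: [0.4581, 0.2133, 0.166]
orientation: [-0.002, 0.246, 0.969, -0.001]
wrist_force: [1.5, -0.8, -4.4]
finger_gap: 0.0122
```

Request:
{"name": "send_rows", "arguments": {
  "series": [0, 0, 1, 0, 0, 0, 0, 0, 0, 2.5, 0, 0, 0, 0, 0, 0, 3.5, 0, 0, 0, 0, 0, 0, 3.5, 0, 0, 0, 0, 0, 0, 3.5, 0, 0, 0, 0, 0, 0, 3.5, 0, 0, 0, 0]
}}

```text
clock: 10.83
tcp_pos: [0.4602, 0.211, 0.1331]
orientation: [-0.0, 0.246, 0.969, -0.0]
wrist_force: [0.4, -0.3, -4.0]
finger_gap: 0.0127
```

```bash
python3 - <<'E'
from h import *
s=get_state();print(s["clock"],s["tcp_pos"],s["wrist_force"],s["finger_gap"]); goto(L(-.049,0,.045),LY+180)
a=read_camera("wrist"); i=camera_info("wrist"); cv2.imwrite("pics/w6.png",cv2.resize(a[110:410,140:500],None,fx=2,fy=2))
for p in ((-.097,0,.063),(-.005,0,.063),(-.051,.039,.063),(-.051,-.039,.063)): print(((proj(i,L(*p))[0]-[140,110])*2).round(0))
E
```

```text
10.8333 [0.46024031 0.21096071 0.13306561] [ 0.44619467 -0.30650603 -3.97903482] 0.012736149126229288
shift [-0.08  0.07  8.81] turn [-0.03 -0.04 -0.04] rows 2.1120271418505157
[367. 130.]
[367. 427.]
[498. 287.]
[236. 287.]
```

View pics/w6.png

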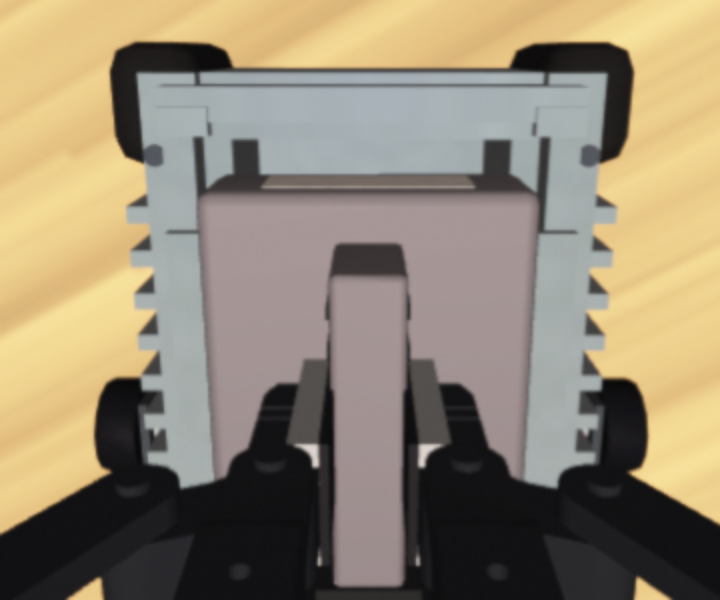

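```bash
python3 - <<'E'
from h import *
i=camera_info("wrist"); s=get_state()
a=np.radians(LY); ax=np.array([np.cos(a),np.sin(a),0])
for n,r,z in (("pack -x bottom",175,.1013),("pack -x top edge",191,.1273),("grip -x top",274,.1513),("rib inner",137,.079),("rib outer/box",86,.079),("box end",70,.079)):
    p=onplane(i,[[140+369/2,110+r/2]],z)[0]; print(n,round((p-LO)@ax*1e3,1))
print("tcp",(np.array(s["tcp_pos"])-LO)@ax*1e3)
E
```

```text
pack -x bottom -90.7
pack -x top edge -91.7
grip -x top -81.6
rib inner -97.0
rib outer/box -109.9
box end -113.8
tcp -49.39090184140566
```

Against the light (centre column 372, box ends at rows 70 and 86), the held pack (columns 201–537) is centred within 1 mm. In x it is centred once the camera bias shared with the box edges is removed. Now I lower it.

Request:
{"name": "send_rows", "arguments": {
  "series": [0, 0.1, 1.5, 0, 0, 0, 0, 0, 0.1, 3, 0, 0, 0, 0, 0, 0.1, 4, 0, 0, 0, 0, 0, 0.1, 4.7, 0, 0, 0, 0, 0, 0.1, 5.4, 0, 0, 0, 0, 0, 0.1, 5.4, 0, 0, 0, 0]
}}

```text
clock: 11.38
tcp_pos: [0.4602, 0.2121, 0.0783]
orientation: [-0.001, 0.246, 0.969, -0.0]
wrist_force: [-1.0, -0.2, -5.2]
finger_gap: 0.0123
```

```bash
python3 - <<'E'
from h import *
s=get_state();print(s["clock"],s["tcp_pos"],s["wrist_force"],s["ft_torque"],s["finger_gap"]); goto(L(-.0494,0.0002,.0438),LY+180)
E
```

```text
11.3833 [0.46019296 0.2121457  0.07828172] [-1.03754445 -0.20694295 -5.15659999] [0.04046027 0.05998956 0.02927511] 0.012332463233727964
shift [-0.1  -0.01  3.45] turn [-0.06 -0.07  0.01] rows 0.8272406213727893
```

Request:
{"name": "send_rows", "arguments": {
  "series": [0, 0, 0.8, 0, 0, 0, 0, 0, 0, 1.6, 0, 0, 0, 0, 0, 0, 2.3, 0, 0, 0, 0, 0, 0, 2.8, 0, 0, 0, 0, 0, 0, 3.1, 0, 0, 0, 0, 0, 0, 3.3, 0, 0, 0, 0, 0, 0, 3.3, 0, 0, 0, 0, 0, 0, 3.3, 0, 0, 0, 0]
}}

```text
clock: 12.05
tcp_pos: [0.4609, 0.2126, 0.0463]
orientation: [0.0, 0.246, 0.969, 0.0]
wrist_force: [0.6, 1.1, -3.6]
finger_gap: 0.0125
```

```bash
python3 - <<'E'
from h import *
s=get_state();print(s["clock"],s["tcp_pos"],s["wrist_force"],s["ft_torque"],s["finger_gap"])
E
```

```text
12.05 [0.46085799 0.21255943 0.04633005] [ 0.59113695  1.1069649  -3.56422183] [0.00421172 0.07616185 0.02501819] 0.012501008860457151
```

Request:
{"name": "send_rows", "arguments": {
  "series": [0, 0, 0.05, 0, 0, 0, 0, 0, 0, 0.1, 0, 0, 0, 0, 0, 0, 0.15, 0, 0, 0, 0, 0, 0, 0.2, 0, 0, 0, 0, 0, 0, 0.2, 0, 0, 0, 0, 0, 0, 0.2, 0, 0, 0, 0]
}}

```text
clock: 12.55
tcp_pos: [0.4608, 0.2125, 0.0443]
orientation: [-0.0, 0.246, 0.969, 0.0]
wrist_force: [-0.2, 0.6, -4.7]
finger_gap: 0.0125
```

```bash
python3 - <<'E'
from h import *
s=get_state();print(s["clock"],s["tcp_pos"],s["wrist_force"],s["ft_torque"],s["finger_gap"])
E
```

```text
12.55 [0.46075894 0.21253139 0.04431949] [-0.20540481  0.59465156 -4.71125714] [ 0.04172954 -0.03415172  0.06075624] 0.012497510619394503
```

Request:
{"name": "send_rows", "arguments": {
  "series": [0, 0, 0.05, 0, 0, 0, 0, 0, 0, 0.1, 0, 0, 0, 0, 0, 0, 0.15, 0, 0, 0, 0, 0, 0, 0.15, 0, 0, 0, 0]
}}

```text
clock: 12.88
tcp_pos: [0.4609, 0.2126, 0.0438]
orientation: [0.0, 0.246, 0.969, 0.0]
wrist_force: [-2.9, -1.0, 4.9]
finger_gap: 0.0123
```

```bash
python3 - <<'E'
from h import *
s=get_state();print(s["clock"],s["tcp_pos"],s["wrist_force"],s["ft_torque"],s["finger_gap"])
E
```

```text
12.8833 [0.46086588 0.21258423 0.04378338] [-2.9240393  -1.02142399  4.8798451 ] [-0.27026857  0.60086146 -0.03806502] 0.012257353894538704
```

It touched down at TCP z 0.0438, exactly as predicted. I open a little and retreat.

Request:
{"name": "send_rows", "arguments": {
  "series": [0, 0, -0.05, 0, 0, 0, 0, 0, 0, -0.1, 0, 0, 0, 0.35, 0, 0, -0.1, 0, 0, 0, 0.35, 0, 0, -0.1, 0, 0, 0, 0.35, 0, 0, -0.1, 0, 0, 0, 0.35, 0, 0, -1, 0, 0, 0, 0.35, 0, 0, -3, 0, 0, 0, 0.35, 0, 0, -6.5, 0, 0, 0, 0.35, 0, 0, -10, 0, 0, 0, 0.35, 0, 0, -13, 0, 0, 0, 0.35]
}}

```text
clock: 13.72
tcp_pos: [0.4609, 0.2126, 0.1755]
orientation: [0.001, 0.246, 0.969, 0.0]
wrist_force: [0.9, -0.3, -0.4]
finger_gap: 0.0298
```

Request:
{"name": "send_rows", "arguments": {
  "series": [0, 0, -4, 0, 0, 0, 0, 0, 0, -7, 0, 0, 0, 0, 0, 0, -7, 0, 0, 0, 0, 0, 0, -7, 0, 0, 0, 0, 0, 0, -7, 0, 0, 0, 0]
}}

```text
clock: 14.13
tcp_pos: [0.4606, 0.2124, 0.2428]
orientation: [0.0, 0.246, 0.969, 0.0]
wrist_force: [0.6, -0.3, -1.6]
finger_gap: -0.0002
```

```bash
python3 - <<'E'
from h import *
s=get_state();print(s["clock"],s["tcp_pos"],s["wrist_force"],s["finger_gap"])
a=read_camera("wrist"); i=camera_info("wrist"); cv2.imwrite("pics/w7.png",cv2.resize(a[80:350,180:500],None,fx=2,fy=2))
for nm,p in dict(pk_mx=(-.093,0,.038),pk_px=(-.009,0,.038),ridge_px_top=(.043,0,.0865),ridge_mx_top=(.035,0,.0865),covE=(.001,0,.075)).items(): print(nm,((proj(i,L(*p))[0]-[180,80])*2).round(0))
goto(L(.062,0,.10),LY+180)
goto(L(.062,0,.079),LY+180)
E
```

```text
14.1333 [0.46057336 0.21244017 0.24275746] [ 0.60326105 -0.30827334 -1.58909382] -0.00019435062945587128
pk_mx [286. 171.]
pk_px [286. 349.]
ridge_px_top [286. 495.]
ridge_mx_top [286. 479.]
covE [286. 396.]
shift [-11.27  -0.03  14.17] turn [-0.07 -0.07  0.03] rows 4.34265736170149
shift [-11.28  -0.03  16.27] turn [-0.07 -0.07  0.03] rows 4.74748048786983
```

View pics/w7.png

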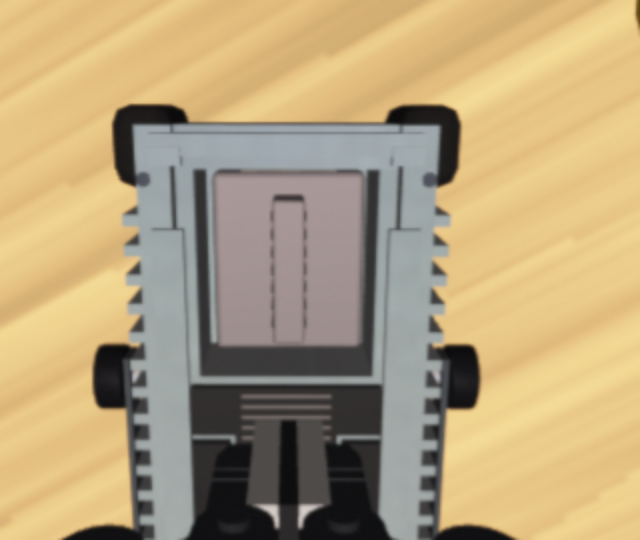

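The pack lies flat in the bay at (215–365, 172–345) in the crop, where predicted (rows 171–349) and below the lips. Now to the ridge's +x side.

Request:
{"name": "send_rows", "arguments": {
  "series": [-3.8, 0, 0, 0, 0, 0, 0, -7.6, 0, 2, 0, 0, 0, 0, -11.3, 0, 4, 0, 0, 0, 0, -11.3, 0, 8, 0, 0, 0, 0, -11.3, 0, 11.5, 0, 0, 0, 0, -11.3, 0, 14, 0, 0, 0, 0, -11.3, 0, 14, 0, 0, 0, 0, -11.3, 0, 14, 0, 0, 0, 0]
}}

```text
clock: 14.85
tcp_pos: [0.5576, 0.1582, 0.1002]
orientation: [-0.003, 0.246, 0.969, -0.001]
wrist_force: [0.6, -0.3, 0.7]
finger_gap: -0.0
```

```bash
python3 - <<'E'
from h import *
s=get_state();print(s["clock"],s["tcp_pos"],s["wrist_force"],s["finger_gap"])
a=read_camera("wrist"); i=camera_info("wrist"); cv2.imwrite("pics/w8.png",cv2.resize(a[120:400,180:480],None,fx=2,fy=2))
goto(L(.062,0,.079),LY+180)
goto(L(-.046,0,.079),LY+180)
E
```

```text
14.85 [0.55764465 0.15823205 0.10022159] [ 0.55900062 -0.33915674  0.69477954] -2.4730849805105177e-05
shift [ 0.04 -0.06  2.35] turn [-0.06 -0.09  0.04] rows 0.5633813596066057
shift [10.84 -0.06  2.37] turn [-0.06 -0.09  0.04] rows 2.6607456069306004
```

View pics/w8.png

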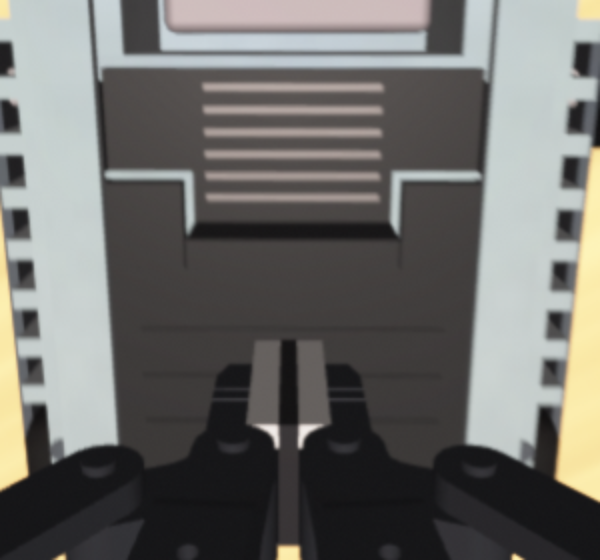

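The fingertips, front edge at row 340 in the crop, are over the plate behind the ridge at rows 222–270. I lower them and push to shut.

Request:
{"name": "send_rows", "arguments": {
  "series": [0, 0, 1, 0, 0, 0, 0, 0, 0, 1.7, 0, 0, 0, 0, 0, 0, 2.1, 0, 0, 0, 0, 0, 0, 2.1, 0, 0, 0, 0, 0.4, 0, 2.1, 0, 0, 0, 0, 0.8, 0, 2.1, 0, 0, 0, 0, 1.2, 0, 2.1, 0, 0, 0, 0, 1.7, 0, 2.1, 0, 0, 0, 0, 2.2, 0, 2.1, 0, 0, 0, 0, 2.2, 0, 2.1, 0, 0, 0, 0]
}}

```text
clock: 15.73
tcp_pos: [0.5403, 0.1697, 0.0823]
orientation: [0.0, 0.246, 0.969, 0.0]
wrist_force: [0.9, -0.6, -0.6]
finger_gap: -0.0002
```

```bash
python3 - <<'E'
from h import *
s=get_state();print(s["clock"],s["tcp_pos"],s["wrist_force"])
goto(L(-.046,0,.079),LY+180)
E
```

```text
15.7333 [0.54027269 0.169655   0.08225044] [ 0.94697475 -0.59672356 -0.58271988]
shift [ 8.63 -0.11  0.32] turn [0.04 0.02 0.06] rows 2.070534171841666
```

Request:
{"name": "send_rows", "arguments": {
  "series": [0, -0.1, 0.1, 0, 0, 0, 0, 0, -0.1, 0.25, 0, 0, 0, 0, 0.5, -0.1, 0.25, 0, 0, 0, 0, 1, -0.1, 0.25, 0, 0, 0, 0, 1.5, -0.1, 0.25, 0, 0, 0, 0, 2, -0.1, 0.25, 0, 0, 0, 0]
}}

```text
clock: 16.23
tcp_pos: [0.5225, 0.1778, 0.0791]
orientation: [0.0, 0.246, 0.969, -0.0]
wrist_force: [3.7, -1.2, -2.9]
finger_gap: 0.0
```

```bash
python3 - <<'E'
from h import *
s=get_state();print(s["clock"],s["tcp_pos"],s["wrist_force"])
goto(L(-.046,0,.079),LY+180)
a=read_camera("wrist"); i=camera_info("wrist"); cv2.imwrite("pics/w9.png",cv2.resize(a[120:400,180:480],None,fx=2,fy=2))
E
```

```text
16.2333 [0.52247774 0.17784076 0.07912775] [ 3.7335582  -1.16870677 -2.85081376]
shift [6.67 0.01 0.01] turn [-0.    0.02  0.02] rows 1.6001730667098513
```

No more pictures, but the reaction of about 4 N matches the cover's sliding friction. I go on.

Request:
{"name": "send_rows", "arguments": {
  "series": [0.6, 0, 0, 0, 0, 0, 0, 1.3, 0, 0, 0, 0, 0, 0, 2, 0, 0, 0, 0, 0, 0, 2.7, 0, 0, 0, 0, 0, 0, 3.4, 0, 0, 0, 0, 0, 0, 4.1, 0, 0, 0, 0, 0, 0, 4.7, 0, 0, 0, 0, 0, 0, 5.3, 0, 0, 0, 0, 0, 0, 5.8, 0, 0, 0, 0, 0, 0, 6.2, 0, 0, 0, 0, 0, 0]
}}

```text
clock: 17.12
tcp_pos: [0.468, 0.2076, 0.0795]
orientation: [0.0, 0.246, 0.969, 0.0]
wrist_force: [3.3, -1.7, 0.6]
finger_gap: -0.0002
```

```bash
python3 - <<'E'
from h import *
s=get_state();print(s["clock"],s["tcp_pos"],s["wrist_force"])
goto(L(-.046,0,.079),LY+180)
E
```

```text
17.1167 [0.46802427 0.20756427 0.07951391] [ 3.27935632 -1.72810155  0.60107359]
shift [ 0.47 -0.01  0.05] turn [0.01 0.04 0.04] rows 0.11314221269337242
```

Request:
{"name": "send_rows", "arguments": {
  "series": [0.1, 0, 0, 0, 0, 0, 0, 0.2, 0, 0, 0, 0, 0, 0, 0.3, 0, 0, 0, 0, 0, 0, 0.4, 0, 0, 0, 0, 0, 0, 0.5, 0, 0, 0, 0, 0, 0, 0.5, 0, 0, 0, 0, 0, 0]
}}

```text
clock: 17.62
tcp_pos: [0.4647, 0.2094, 0.0795]
orientation: [0.001, 0.246, 0.969, -0.0]
wrist_force: [4.3, -2.6, -0.4]
finger_gap: -0.0
```

```bash
python3 - <<'E'
from h import *
s=get_state();print(s["clock"],s["tcp_pos"],s["wrist_force"])
goto(L(-.046,0,.079),LY+180)
E
```

```text
17.6167 [0.46473987 0.20936951 0.079483  ] [ 4.30958799 -2.60948016 -0.42901862]
shift [ 0.09 -0.01  0.05] turn [0.01 0.11 0.  ] rows 0.025453095351112558
```

Request:
{"name": "send_rows", "arguments": {
  "series": [0.1, 0, 0, 0, 0, 0, 0, 0.2, 0, 0, 0, 0, 0, 0, 0.3, 0, 0, 0, 0, 0, 0, 0.3, 0, 0, 0, 0, 0, 0]
}}

```text
clock: 17.95
tcp_pos: [0.4645, 0.2096, 0.0795]
orientation: [0.003, 0.247, 0.969, -0.001]
wrist_force: [10.7, -6.2, -6.6]
finger_gap: -0.0001
```

```bash
python3 - <<'E'
from h import *
s=get_state();print(s["clock"],s["tcp_pos"],s["wrist_force"])
goto(L(-.046,0,.079),LY+180)
E
```

```text
17.95 [0.4644996  0.20957914 0.07954014] [10.72940142 -6.24540571 -6.62787663]
shift [ 0.06 -0.01  0.05] turn [-0.02  0.4  -0.07] rows 0.056536531788051965
```

Request:
{"name": "send_rows", "arguments": {
  "series": [-0.3, 0, 0, 0, 0, 0, 0, -0.8, 0, 0, 0, 0, 0, 0, -0.8, 0, -1.5, 0, 0, 0, 0, -0.8, 0, -3, 0, 0, 0, 0, -0.8, 0, -3, 0, 0, 0, 0, -0.8, 0, -3, 0, 0, 0, 0]
}}

```text
clock: 18.45
tcp_pos: [0.4683, 0.2076, 0.1095]
orientation: [0.0, 0.246, 0.969, 0.0]
wrist_force: [0.2, -0.4, -0.3]
finger_gap: -0.0
```

```bash
python3 - <<'E'
from h import *
s=get_state();print(s["clock"],s["tcp_pos"],s["wrist_force"])
goto(L(-.061,0,.095),LY+180)
i=camera_info("wrist"); a=read_camera("wrist")
# brightness profile along the tab's ears/pad: rows of strong edges on the light's centre-left line
for l,z in (("cover",.075),("tab",.075)):
  for r in silhouettes("wrist",l)[:2]:
    m=r["pixels"].astype(np.uint8); k=max(cv2.findContours(m,0,2)[0],key=cv2.contourArea)[:,0,:]
    w=onplane(i,k,z)-LO; t=np.radians(LY); x=w@[np.cos(t),np.sin(t),0]; y=w@[-np.sin(t),np.cos(t),0]
    print(l,round(r["p"],2),"light x",x.min().round(4),x.max().round(4),"y",y.min().round(4),y.max().round(4))
E
```

```text
18.45 [0.46826106 0.20758494 0.10951274] [ 0.21550285 -0.36631367 -0.33581057]
shift [ 1.99 -0.02  1.45] turn [ 0.05 -0.01  0.04] rows 0.5904254107642553
cover 0.81 light x -0.0985 0.0008 y -0.0471 0.0485
tab 0.82 light x -0.099 -0.0498 y -0.0476 0.0489
```

The silhouettes show the cover at x -98 to +0.8 mm, shut, with the ears visible in the notches. I check the tab's height with a light touch on the ridge top, expecting 91 mm if it is up and at most 86.5 mm if down.

Request:
{"name": "send_rows", "arguments": {
  "series": [1, 0, 0, 0, 0, 0, 0, 2, 0, 0.5, 0, 0, 0, 0, 2, 0, 1.3, 0, 0, 0, 0, 2, 0, 1.6, 0, 0, 0, 0, 2, 0, 1.7, 0, 0, 0, 0, 2, 0, 1.8, 0, 0, 0, 0, 2, 0, 1.8, 0, 0, 0, 0]
}}

```text
clock: 19.18
tcp_pos: [0.4504, 0.2168, 0.0911]
orientation: [-0.0, 0.246, 0.969, -0.0]
wrist_force: [-0.4, -0.1, 0.2]
finger_gap: -0.0002
```

```bash
python3 - <<'E'
from h import *
s=get_state();print(s["clock"],s["tcp_pos"],s["wrist_force"],s["ft_torque"])
E
```

```text
19.1833 [0.45036144 0.21675739 0.09111044] [-0.4145873  -0.1093953   0.15840857] [-0.05807533  0.03032442 -0.03229543]
```

Not yet in contact. One step of 0.7 mm more (the spring needs 3 N to start, so a light touch is harmless).

Request:
{"name": "send_rows", "arguments": {
  "series": [0, 0, 0.05, 0, 0, 0, 0, 0, 0, 0.1, 0, 0, 0, 0, 0, 0, 0.1, 0, 0, 0, 0]
}}

```text
clock: 19.43
tcp_pos: [0.451, 0.2169, 0.0906]
orientation: [0.0, 0.246, 0.969, 0.0]
wrist_force: [-0.8, -0.1, 3.6]
finger_gap: -0.0002
```

```bash
python3 - <<'E'
from h import *
s=get_state();print(s["clock"],s["tcp_pos"],s["wrist_force"],s["ft_torque"])
E
```

```text
19.4333 [0.45102198 0.21687982 0.09058624] [-0.8497688  -0.05399366  3.57123589] [-0.05103886  0.25180165 -0.02047742]
```

I made contact at 90.6–91 mm with 3.6 N, so the tab is up. I retreat, check the bystanders and hand in.

Request:
{"name": "send_rows", "arguments": {
  "series": [0, 0, -2, 0, 0, 0, 0, 0, 0, -6, 0, 0, 0, 0, 0, 0, -10, 0, 0, 0, 0, 0, 0, -14, 0, 0, 0, 0, 0, 0, -16, 0, 0, 0, 0, 0, 0, -16, 0, 0, 0, 0, 0, 0, -16, 0, 0, 0, 0]
}}

```text
clock: 20.02
tcp_pos: [0.4519, 0.2171, 0.2516]
orientation: [0.002, 0.246, 0.969, 0.001]
wrist_force: [-1.5, 0.2, -0.7]
finger_gap: -0.0002
```

```bash
python3 - <<'E'
from h import *
s=get_state();print(s["clock"],s["tcp_pos"],s["wrist_force"])
for c,f in (("scene","pics/scene.png"),("top","pics/top.png")):
    d=cv2.absdiff(read_camera(c),cv2.imread(f)).max(2)
    d=cv2.morphologyEx((d>40).astype(np.uint8),cv2.MORPH_OPEN,np.ones((3,3)))
    n,_,st,_=cv2.connectedComponentsWithStats(d); print(c,[x.tolist() for x in st[1:] if x[4]>15])
i=camera_info("wrist"); read_camera("wrist")
for r in silhouettes("wrist","cover")[:1]:
    k=max(cv2.findContours(r["pixels"].astype(np.uint8),0,2)[0],key=cv2.contourArea)[:,0,:]
    w=onplane(i,k,.075)-LO; t=np.radians(LY); x=w@[np.cos(t),np.sin(t),0]; print("cover x",x.min(),x.max(),r["p"])
E
```

```text
20.0167 [0.45188303 0.21711374 0.25164675] [-1.45253706  0.22778271 -0.7275507 ]
scene [[585, 7, 6, 9, 42], [613, 12, 11, 10, 61], [588, 30, 14, 6, 62], [603, 33, 4, 4, 16], [402, 57, 5, 4, 20], [582, 57, 19, 7, 75], [576, 66, 31, 13, 221], [397, 71, 19, 16, 154], [433, 75, 35, 32, 550], [574, 76, 12, 7, 54], [350, 80, 8, 10, 55], [597, 82, 8, 7, 41], [396, 91, 6, 7, 29], [351, 94, 13, 10, 82], [400, 104, 63, 22, 779], [348, 121, 6, 5, 24], [589, 120, 20, 31, 292], [551, 129, 9, 15, 95], [397, 130, 46, 51, 1394], [246, 228, 25, 16, 175], [235, 232, 7, 7, 37]]
top [[157, 227, 99, 253, 4347], [380, 235, 33, 38, 775], [102, 241, 35, 29, 208], [205, 260, 15, 14, 112], [143, 264, 23, 29, 577], [111, 287, 10, 20, 83], [201, 286, 16, 14, 110], [121, 323, 4, 5, 16], [6, 424, 77, 51, 2118], [128, 436, 14, 44, 230], [1, 445, 7, 4, 25], [0, 471, 13, 9, 95], [320, 470, 24, 10, 107]]
cover x -0.09846972803309958 0.003730666210323141 0.64
```

```bash
python3 -c "
from workcell import *
print(hand_in())"
```

```text
the job is handed in; nothing more can be done
None
```

The charged grey pack is in the work light's battery bay and the cover is shut and locked. I handed the job in at about 20 s of the 59 s allowed.

- **Opening:** I pressed the tab to its stop at about 8 N and slid the cover open. It met the open stop at about 8.5 N, and a wrist picture showed it fully open.
- **Pack:** I lifted it by its grip and lowered it slowly into the bay. It touched down at the expected height with a few newtons. A picture then showed it flat and close to centred.
- **Shutting:** Pushing the ridge took about 4 N while sliding and about 12 N against the shut stop.
- **Cover shut:** The network outlines put the cover's +x edge at 0.8 mm and then 3.7 mm, against 1 mm for shut. I put the second down to a low-confidence outline (0.64), because the push had already met the stop.
- **Tab up:** A light touch on the ridge top met it at about 90.6 mm with 3.6 N. The tab stands at 91 mm when up and at most 86.5 mm when down.
- **Other things on the bench:** Comparing the scene view with the start, only the arm and the emptied charger changed. In the top view the tape measure's spot also differed. I took that as the arm in front of it, since its spot in the scene view did not change.

The 12-picture limit was reached during shutting. The later checks rest on forces, network outlines and image differences, not on viewed pictures.

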